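Stroke-test three syringes and reject the faulty one

ROBOT

A 6-joint arm with a two-finger parallel gripper is mounted at the origin on the work surface. World frame = base frame: x ahead of the robot, y to its left, z up, the work surface at z = 0. Lengths are in m, angles in rad, forces in N, time in s.
With the tool pointing down it reaches from about 0.425 to 1.125 m from the base axis. Payload 14.9 kg.
Tool frame: the origin (TCP) lies between the finger pads; the fingertips stand 11 mm ahead of it and the grasp point (between the pads) lies 8 mm behind it; z points along the fingers, y is the line along which they close (so a half turn about z gives the same grasp; the last joint's range is limited). The gripper opens to 91 mm and grips with 3 to 60 N. Pads are 32 mm wide; open, the fingers measure 118 mm over their backs; the gripper's body (76 mm by 178 mm) begins 60 mm behind the grasp point.
Start: joints at [-0.033, 0.379, 1.734, -0, 1.028, -0.033], TCP at [0.7, -0, 0.225] pointing down, gripper open.
Joint ranges: [-2.77, 2.77], [-0.74, 2.19], [0, 2.66], [-1.06, 4.2], [0.31, 2.87], [-3.08, 3.08]. Speed limits (rad/s): [1.89, 1.89, 2.39, 3.14, 3.14, 3.14].

INTERFACE

Orientations are given as a unit quaternion [x, y, z, w].
In Python, from station import robot gives the robot as it stands.
- The arm moves only by the tool move_arm, never from a script. Its argument "rows" is a list of rows, each a list of 7 numbers: the shift along the tool's x, y, z in mm, then the turn, a rotation vector about the tool's x, y, z in rad, then the opening, from 0 (shut) to 1 (fully open). In form: [[tx, ty, tz, wx, wy, wz, hand], ...]. A call has 1 to 20 rows; each row is the pose to reach, as a shift and turn from the pose commanded when the call began, along the tool's axes at that moment; what a row does not reach only later rows make up. A row lasts 1/8 s, in which the tool goes at most 62.5 mm and 10.7 degrees, less where a joint would pass 70% of its speed; a pose out of reach is approached as far as the arm can. A call with a gripper value outside its range is refused whole. The fingers move at their own pace and stop on an object; "force" is the grip in N (left out, the last holds). Time passes only in rows, so rows that repeat a pose let the fingers close. It gives the time, the measured TCP pose, the force, the opening and the grip force at its end, in the units of the state.
- robot.sense(): the state, without advancing time (a new reading comes with each control period).
- robot.grab_frame(name): name is "scene" or "side" or "wrist"; returns the picture (420x560x3 uint8, red, green, blue); there is no depth.
- robot.get_calibration(name): a dict with "fx", "fy", "cx", "cy" (pixels), "dist_coeffs" ([k1, k2, p1, p2, k3] as OpenCV has them; the pictures are not rectified), "R" (3x3) and "t" (3): a world point X has camera coordinates R X + t. Camera axes: x right, y down, z forward; pixel columns grow to the right and rows downward; lengths in m; the calibration is good to about 2 mm. A picture is of the moment at which its call begins: read the wrist's pose just before it. get_calibration takes no time and is no camera call; for the wrist camera it gives the pose at the moment of the call.
- robot.finish_job(): hands the job in; it is judged then, once.
The state is a dict: "t": time; "qpos": joint angles; "qvel": joint speeds; "joint_torque": joint torques, N m; "ee_pos": TCP position; "eef_rot": TCP orientation; "ft_force": force on the tool from outside, world axes, zero at the start; "moment": the same for the moment, N m; "grip_width": opening from 0.0 (shut) to 1.0 (fully open); "finger_force": force on a finger pad.
Only numpy, scipy, OpenCV 4.12 (cv2) and the standard library are available. Lean on these libraries where they do the work, as an engineer would, in place of code of your own. Each camera call takes 0.05 s, during which the arm holds its last target. There are 200 camera calls.

TASK

Test the three empty sealant syringes in the jig: push every plunger down by its thumb disc, and leave the sound ones fully home with their carriages in the row. In one of them a stray spring makes the resistance climb part-way: stop there without forcing it, and reject that syringe by pushing its carriage by the tab all the way back to the rear stop. Leave the bottle, drill and screwdriver alone.

Things in the scene. Friction and masses are not known exactly. Their poses are not given: they have to be found in the camera images.
- jig: fixed plywood plate 320 x 320 x 15 mm, origin on its underside below the middle syringe; x points away from the robot (yaw within 0.3 rad), y left. Carries three like carriages at y = +100 mm (left), 0 (middle), -100 mm (right), each with an upright grey syringe on its origin: barrel 52 mm across, flange 66 mm across, flange top 155 mm above the table.
- plunger_left (a joint): push-in of the left plunger, m: 0 = drawn out, 0.070 = fully home, thumb disc down on the flange. Starts at 0 to 0.012; stays where left. If sound it slides with a steady 3 to 5 N to the end stop. If faulty (any one of the three, not visible) a stray spring is met somewhere between 0.024 and 0.042 and resistance climbs 1.2 N per mm; over 20 N on a plunger not yet home wrecks it.
- disc_left (a point): centre of the top face of the left plunger's round black thumb disc (48 mm across, 8 mm thick, level), on the barrel's axis: 233 mm above the table when drawn out, 163 mm when home. Moves with plunger and carriage. A faulty plunger backs up a few mm when let go.
- carriage_left (a joint): how far the left carriage has been slid away from the robot along the jig's x axis, m; 0 = in the row, where it starts, 0.060 = rejected, against its rear stop. Slides with about 4 N of friction and stays where it is left.
- tab_left (a point): centre of the robot-side face of the left carriage's upright steel push tab (44 mm wide, 10 mm thick, top edge 86 mm above the table); the point is 58 mm above the table, 105 mm in front of the syringe's axis. Push it along the jig's +x to slide the carriage back. The jig's plate runs on 60 mm in front of it.
- plunger_middle (a joint): push-in of the middle plunger, m: 0 = drawn out, 0.070 = fully home, thumb disc down on the flange. Starts at 0 to 0.012; stays where left. If sound it slides with a steady 3 to 5 N to the end stop. If faulty (any one of the three, not visible) a stray spring is met somewhere between 0.024 and 0.042 and resistance climbs 1.2 N per mm; over 20 N on a plunger not yet home wrecks it.
- disc_middle (a point): centre of the top face of the middle plunger's round black thumb disc (48 mm across, 8 mm thick, level), on the barrel's axis: 233 mm above the table when drawn out, 163 mm when home. Moves with plunger and carriage. A faulty plunger backs up a few mm when let go.
- carriage_middle (a joint): how far the middle carriage has been slid away from the robot along the jig's x axis, m; 0 = in the row, where it starts, 0.060 = rejected, against its rear stop. Slides with about 4 N of friction and stays where it is left.
- tab_middle (a point): centre of the robot-side face of the middle carriage's upright steel push tab (44 mm wide, 10 mm thick, top edge 86 mm above the table); the point is 58 mm above the table, 105 mm in front of the syringe's axis. Push it along the jig's +x to slide the carriage back. The jig's plate runs on 60 mm in front of it.
- plunger_right (a joint): push-in of the right plunger, m: 0 = drawn out, 0.070 = fully home, thumb disc down on the flange. Starts at 0 to 0.012; stays where left. If sound it slides with a steady 3 to 5 N to the end stop. If faulty (any one of the three, not visible) a stray spring is met somewhere between 0.024 and 0.042 and resistance climbs 1.2 N per mm; over 20 N on a plunger not yet home wrecks it.
- disc_right (a point): centre of the top face of the right plunger's round black thumb disc (48 mm across, 8 mm thick, level), on the barrel's axis: 233 mm above the table when drawn out, 163 mm when home. Moves with plunger and carriage. A faulty plunger backs up a few mm when let go.
- carriage_right (a joint): how far the right carriage has been slid away from the robot along the jig's x axis, m; 0 = in the row, where it starts, 0.060 = rejected, against its rear stop. Slides with about 4 N of friction and stays where it is left.
- tab_right (a point): centre of the robot-side face of the right carriage's upright steel push tab (44 mm wide, 10 mm thick, top edge 86 mm above the table); the point is 58 mm above the table, 105 mm in front of the syringe's axis. Push it along the jig's +x to slide the carriage back. The jig's plate runs on 60 mm in front of it.
- bottle: pale water bottle, 64 mm across, 200 mm tall, standing to the left of the jig; origin under its centre. Leave alone.
- drill: red and black cordless drill standing on its battery, 175 x 72 mm, 184 mm tall, to the right of the jig; origin under its centre. Leave alone.
- screwdriver: screwdriver lying on the bench to the right, nearer the robot, about 200 mm long. Leave alone.

How it is judged:
By the outcome, as a careful person would: the job done as asked, in the order asked, and still so for the second after the job is handed in, with the robot touching nothing.
It also fails if it takes over 58 s, if anything falls off the work surface, if the arm or the gripper's body presses on something with over 40 N, if the wrist force passes 120 N, or if a joint passes its speed limit or range.

## Working session

There is one attempt and no reset: what is moved stays moved. The work goes in short steps, Python scripts to look and compute and a tool call to move; the robot and the scene stay as the last step left them, time stands still between calls to the robot, and variables do not carry over. Pictures are saved under pics/ and viewed, at most 10 in all, crops included, and the job is handed in when it is done.

Besides the shell and the picture viewer there is one more tool, called as name(argument=value, ...) on one line, values as JSON. move_arm: Moves the arm, as the interface text tells. Its arguments: {"type":"object","properties":{"rows":{"type":"array"},"force":{"type":"number"}},"required":["rows"]}

```bash
mkdir -p pics
python3 - <<'E'
from station import robot
import cv2,numpy as np
a=robot.grab_frame("scene");b=robot.grab_frame("side")
for n,i in(("scene",a),("side",b)):
    cv2.imwrite(f"pics/{n}.png",cv2.cvtColor(i,cv2.COLOR_RGB2BGR))
    c=robot.get_calibration(n);R=np.array(c["R"]);print(n,c["fx"],-R.T@c["t"],R[2])
print(robot.sense())
E
```

```text
scene 477.0880873395836 [ 1.21575536 -0.15111643  1.38909171] [-0.48129458  0.09922751 -0.87092447]
side 379.3893506690469 [ 0.14750444 -0.54729158  0.92685154] [ 0.36382723  0.53171285 -0.76479487]
{'t': 0.1, 'qpos': array([-3.33252452e-02,  3.79344807e-01,  1.73471168e+00, -1.04124800e-05,
        1.02850635e+00, -3.33301637e-02]), 'qvel': array([-1.13606805e-03,  1.52193485e-04, -1.12720453e-03,  4.06375131e-05,
        1.80677663e-03, -6.16255786e-04]), 'joint_torque': array([ 8.27948297e-04, -7.65040755e+01, -4.35293305e+01,  6.52666739e-02,
        3.98717879e-02, -7.94045559e-05]), 'ee_pos': array([ 6.99660137e-01, -1.43369162e-05,  2.24367053e-01]), 'eef_rot': array([ 7.07103058e-01,  7.07110338e-01, -3.34647305e-04, -3.51205620e-04]), 'ft_force': array([ 0.15315119, -0.26292741, -0.45792919]), 'moment': array([-0.08610234, -0.04062508,  0.01870092]), 'finger_force': 0.0, 'grip_width': 0.9990998150386522}
```

View pics/scene.png

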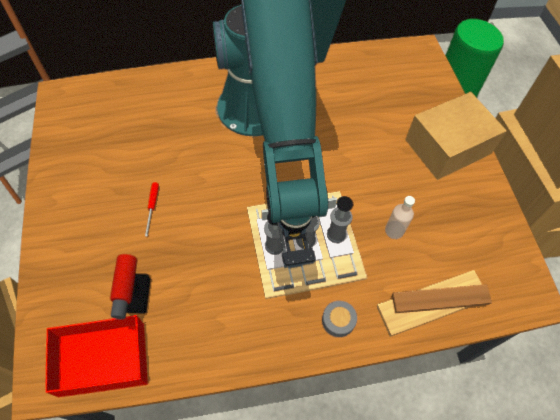

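View pics/side.png

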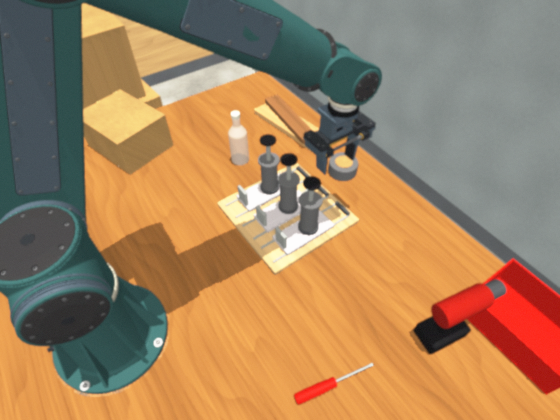

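Scene view: the jig plate has corners at about (248,208), (343,194), (363,262) and (265,293), and the arm hides most of the syringes. Side view: discs at about (268,141) left, (289,160) middle and (312,184) right, tabs at about (243,196), (264,215) and (282,239). The drill, screwdriver and bottle are clear of the jig.

```bash
cat > h.py <<'E'
from station import robot
import cv2,numpy as np
def ray(c,p):
    K=np.array([[c["fx"],0,c["cx"]],[0,c["fy"],c["cy"]],[0,0,1]])
    u=cv2.undistortPoints(np.array(p,float).reshape(-1,1,2),K,np.array(c["dist_coeffs"])).reshape(-1,2)
    R=np.array(c["R"]);d=np.c_[u,np.ones(len(u))]@R
    return -R.T@np.array(c["t"]),d
def onz(c,p,z):
    o,d=ray(c,p);return o+d*((z-o[2])/d[:,2])[:,None]
E
python3 - <<'E'
from h import *
S=[[220,204],[277,270],[357,216],[299,165]]
for n,roi in(("scene",(185,300,240,370)),("side",(155,275,215,362))):
    c=robot.get_calibration(n);im=cv2.imread(f"pics/{n}.png")
    h=cv2.cvtColor(im,cv2.COLOR_BGR2HSV)
    m=((h[...,0]>12)&(h[...,0]<32)&(h[...,1]>50)&(h[...,1]<150)&(h[...,2]>170)).astype(np.uint8)
    z=np.zeros_like(m);z[roi[0]:roi[1],roi[2]:roi[3]]=1;m=cv2.morphologyEx(m*z,cv2.MORPH_OPEN,np.ones((2,2)))
    n_,l,st,_=cv2.connectedComponentsWithStats(m)
    keep=np.isin(l,[i for i in range(1,n_) if st[i,4]>40])
    p=np.argwhere(keep)[:,::-1]
    w=onz(c,p,.015)[:,:2].astype(np.float32)
    r=cv2.minAreaRect(w);print(n,r,cv2.boxPoints(r).round(3).tolist())
    if n=="side":
        blk=((h[...,2]<45)).astype(np.uint8);n_,l,st,ce=cv2.connectedComponentsWithStats(blk)
        for i in range(1,n_):
            if st[i,4]>30 and 255<ce[i][0]<325 and 130<ce[i][1]<200:
                print(st[i],ce[i],[onz(c,ce[i],zz)[0].round(3).tolist() for zz in(.217,.229)])
E
```

```text
scene ((0.5977686643600464, 0.0773630440235138), (0.32251566648483276, 0.32141542434692383), 1.5841344594955444) [[0.4320000112056732, 0.23399999737739563], [0.4410000145435333, -0.08799999952316284], [0.7630000114440918, -0.07900000363588333], [0.7549999952316284, 0.24199999868869781]]
side ((0.6708396077156067, 0.06800787895917892), (0.48757198452949524, 0.32965052127838135), 1.4718639850616455) [[0.4230000078678131, 0.22699999809265137], [0.4309999942779541, -0.10300000011920929], [0.9190000295639038, -0.09099999815225601], [0.9100000262260437, 0.23899999260902405]]
[261 136  13   9  88] [267.36363636 140.04545455] [[0.599, 0.183, 0.217], [0.592, 0.171, 0.229]]
[282 155  14  10 113] [288.47787611 159.38053097] [[0.602, 0.081, 0.217], [0.594, 0.071, 0.229]]
[304 178  16  11 136] [311.36764706 182.80882353] [[0.599, -0.026, 0.217], [0.592, -0.034, 0.229]]
```

move_arm(rows=[[0, 0, -60, 0, 0, 0, 0], [20, -30, -110, 0, 0, 0, 0], [50, -60, -140, 0, 0, 0, 0], [77, -97, -150, 0, 0, 0, 0], [77, -97, -150, 0, 0, 0, 0], [77, -97, -150, 0, 0, 0, 0]])

```text
t: 0.85
ee_pos: [0.6032, 0.0769, 0.3747]
eef_rot: [0.707, 0.707, -0.0, 0.0]
ft_force: [0.3, 0.3, -0.3]
grip_width: 0.376
finger_force: 0.0
```

Run:
```python
from h import *
import pickle
s=robot.sense();c=robot.get_calibration("wrist");i=robot.grab_frame("wrist")
pickle.dump(c,open("w1.pkl","wb"))
cv2.imwrite("pics/w1.png",cv2.cvtColor(i,cv2.COLOR_RGB2BGR));print(s["t"],s["ee_pos"],s["ft_force"],s["grip_width"],-np.array(c["R"]).T@c["t"])
```

```text
0.85 [0.60318571 0.07686426 0.37469436] [ 0.29344665  0.26337966 -0.34238811] 0.37628901629704453 [0.60279751 0.15752751 0.53431137]
```

View pics/w1.png

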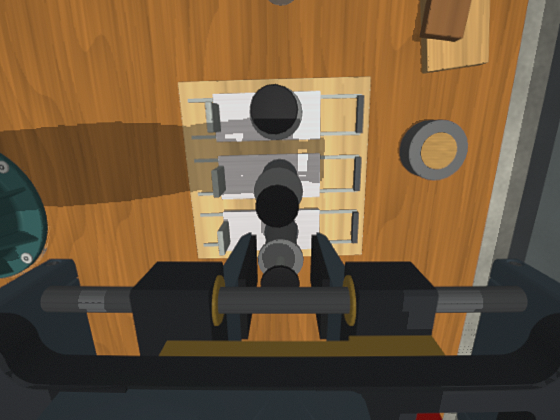

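The wrist view shows three discs, left at about (274,109), middle about (278,206) and right about (280,280, partly hidden). The grey flanges sit just below them in the image.

Run:
```python
from h import *
import pickle
w=pickle.load(open("w1.pkl","rb"));s=robot.get_calibration("side");sc=robot.get_calibration("scene")
def tri(a,b):
    (o1,d1),(o2,d2)=a,b;d1=d1[0];d2=d2[0]
    k=np.linalg.lstsq(np.c_[d1,-d2],o2-o1,rcond=None)[0]
    p,q=o1+k[0]*d1,o2+k[1]*d2;return ((p+q)/2).round(4),np.linalg.norm(p-q).round(4)
im=cv2.imread("pics/w1.png");v=cv2.cvtColor(im,cv2.COLOR_BGR2HSV)[...,2]
g=cv2.cvtColor(im,cv2.COLOR_BGR2GRAY)
side={"L":(267.4,140),"M":(288.5,159.4),"R":(311.4,182.8)}
for k,(x,y) in {"L":(274,100),"M":(278,206)}.items():
    f=cv2.floodFill(g.copy(),np.zeros((422,562),np.uint8),(x,y+(15 if k=="L" else 0)),255,6,6,cv2.FLOODFILL_FIXED_RANGE)
    m=np.zeros((422,562),np.uint8);cv2.floodFill(g.copy(),m,(x,y),255,8,8,cv2.FLOODFILL_FIXED_RANGE|cv2.FLOODFILL_MASK_ONLY|(255<<8))
    mm=((v<55)*255).astype(np.uint8)[y-45:y+45,x-45:x+45]
    ct=max(cv2.findContours(mm,0,1)[0],key=cv2.contourArea);(cx,cy),r=cv2.minEnclosingCircle(ct)
    c=(cx+x-45,cy+y-45);print(k,c,r,[onz(w,c,z)[0].round(3).tolist() for z in(.221,.233)],tri(ray(w,c),ray(s,side[k])))
P=onz(w,[[180,82],[370,77],[362,254]],.015);print(P.round(3).tolist())
print("tabs wrist @z.086",onz(w,[[212,116],[218,181],[222,238]],.086).round(3).tolist())
print("tabs side @z.086",onz(s,[[238,187],[258,207],[277,230]],.086).round(3).tolist())
```

```text
L (274.0660858154297, 109.02867889404297) 25.04619598388672 [[0.593, 0.174, 0.221], [0.593, 0.174, 0.233]] (array([0.5934, 0.1739, 0.2264]), np.float64(0.0006))
M (280.9285697937012, 214.8571434020996) 31.46476936340332 [[0.6, 0.062, 0.221], [0.6, 0.065, 0.233]] (array([0.5965, 0.067 , 0.2315]), np.float64(0.0077))
[[0.431, 0.228, 0.015], [0.744, 0.236, 0.015], [0.755, -0.081, 0.015]]
tabs wrist @z.086 [[0.498, 0.172, 0.086], [0.501, 0.076, 0.086], [0.501, -0.019, 0.086]]
tabs side @z.086 [[0.488, 0.184, 0.086], [0.495, 0.082, 0.086], [0.494, -0.019, 0.086]]
```

move_arm(rows=[[-3, -7, 0, 0, 0, 0, 0], [-3, -7, 40, 0, 0, 0, 0], [-3, -7, 80, 0, 0, 0, 0], [-3, -7, 110, 0, 0, 0, 0], [-3, -7, 122, 0, 0, 0, 0], [-3, -7, 128, 0, 0, 0, 0], [-3, -7, 134, 0, 0, 0, 0], [-3, -7, 140, 0, 0, 0, 0], [-3, -7, 146, 0, 0, 0, 0], [-3, -7, 150, 0, 0, 0, 0], [-3, -7, 151, 0, 0, 0, 0], [-3, -7, 151, 0, 0, 0, 0]])

```text
t: 2.4
ee_pos: [0.5959, 0.0741, 0.2238]
eef_rot: [0.707, 0.707, -0.0, -0.0]
ft_force: [1.4, -0.0, 1.3]
grip_width: 0.003
finger_force: 0.5
```

move_arm(rows=[[0, 0, 2, 0, 0, 0, 0], [0, 0, 4, 0, 0, 0, 0], [0, 0, 6, 0, 0, 0, 0]])

```text
t: 2.78
ee_pos: [0.5959, 0.074, 0.2178]
eef_rot: [0.707, 0.707, -0.0, -0.0]
ft_force: [-0.8, 0.2, 3.2]
grip_width: 0.005
finger_force: 1.5
```

move_arm(rows=[[0, 0, 2, 0, 0, 0, 0], [0, 0, 4, 0, 0, 0, 0], [0, 0, 5, 0, 0, 0, 0]])

```text
t: 3.15
ee_pos: [0.5959, 0.074, 0.2127]
eef_rot: [0.707, 0.707, -0.0, -0.0]
ft_force: [-0.7, 0.3, 3.5]
grip_width: -0.002
finger_force: 1.5
```

Run:
```python
from h import *
i=robot.grab_frame("side");cv2.imwrite("pics/s2.png",cv2.resize(cv2.cvtColor(i,cv2.COLOR_RGB2BGR)[110:270,200:370],None,fx=3.5,fy=3.5))
```

```text
(no output)
```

View pics/s2.png

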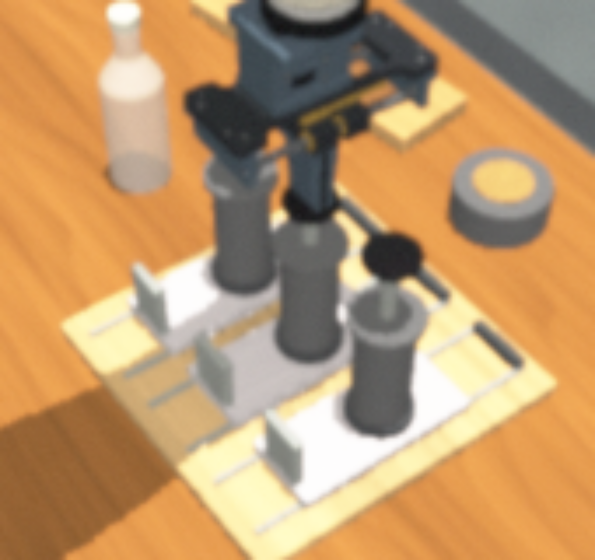

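The closed fingertips are on the middle disc at about (310,205) in the crop, well centred, with that plunger part-way in. The left and right syringes are untouched, so I carry on.

move_arm(rows=[[0, 0, 2, 0, 0, 0, 0], [0, 0, 4, 0, 0, 0, 0], [0, 0, 5, 0, 0, 0, 0]])

```text
t: 3.58
ee_pos: [0.596, 0.074, 0.2078]
eef_rot: [0.707, 0.707, -0.0, -0.0]
ft_force: [-1.8, 1.0, 2.0]
grip_width: 0.003
finger_force: 1.5
```

```bash
python3 -c "
from h import *;s=robot.sense();print(s['ee_pos'],s['ft_force'])"
```

```text
[0.59597898 0.07398576 0.20777767] [-1.8421163   0.97555119  2.02975068]
```

move_arm(rows=[[0, 0, 2, 0, 0, 0, 0], [0, 0, 4, 0, 0, 0, 0], [0, 0, 6, 0, 0, 0, 0]])

```text
t: 3.95
ee_pos: [0.5959, 0.074, 0.2017]
eef_rot: [0.707, 0.707, -0.0, -0.0]
ft_force: [-1.2, 0.2, 3.0]
grip_width: 0.006
finger_force: 1.5
```

move_arm(rows=[[0, 0, 2, 0, 0, 0, 0], [0, 0, 4, 0, 0, 0, 0], [0, 0, 6, 0, 0, 0, 0]])

```text
t: 4.32
ee_pos: [0.596, 0.074, 0.1958]
eef_rot: [0.707, 0.707, -0.0, -0.0]
ft_force: [-1.8, 0.1, 3.8]
grip_width: 0.005
finger_force: 1.5
```

move_arm(rows=[[0, 0, 4, 0, 0, 0, 0], [0, 0, 8, 0, 0, 0, 0], [0, 0, 12, 0, 0, 0, 0], [0, 0, 16, 0, 0, 0, 0], [0, 0, 19, 0, 0, 0, 0], [0, 0, 21, 0, 0, 0, 0], [0, 0, 21.5, 0, 0, 0, 0], [0, 0, 22, 0, 0, 0, 0]])

```text
t: 5.32
ee_pos: [0.5961, 0.074, 0.1742]
eef_rot: [0.707, 0.707, 0.0, 0.0]
ft_force: [-3.9, -0.5, 9.4]
grip_width: 0.005
finger_force: 4.8
```

move_arm(rows=[[0, 0, 0.5, 0, 0, 0, 0], [0, 0, 1, 0, 0, 0, 0]])

```text
t: 5.58
ee_pos: [0.5967, 0.074, 0.1741]
eef_rot: [0.707, 0.707, 0.0, 0.0]
ft_force: [-3.7, 0.6, 18.4]
grip_width: 0.005
finger_force: 9.0
```

move_arm(rows=[[0, 0, -40, 0, 0, 0, 0], [0, 0, -85, 0, 0, 0, 0], [50, -1, -86, 0, 0, 0, 0], [100, -3, -86, 0, 0, 0, 0], [100, -3, -80, 0, 0, 0, 0], [100, -3, -73, 0, 0, 0, 0], [100, -3, -67, 0, 0, 0, 0], [100, -3, -61, 0, 0, 0, 0], [100, -3, -56, 0, 0, 0, 0], [100, -3, -52, 0, 0, 0, 0], [100, -3, -49, 0, 0, 0, 0], [100, -3, -47, 0, 0, 0, 0]])

```text
t: 7.08
ee_pos: [0.5931, 0.174, 0.2199]
eef_rot: [0.707, 0.707, 0.0, 0.0]
ft_force: [0.0, -1.3, 1.8]
grip_width: 0.006
finger_force: 1.0
```

move_arm(rows=[[0, 0, 2, 0, 0, 0, 0], [0, 0, 4, 0, 0, 0, 0], [0, 0, 6, 0, 0, 0, 0]])

```text
t: 7.45
ee_pos: [0.5931, 0.174, 0.2139]
eef_rot: [0.707, 0.707, 0.0, 0.0]
ft_force: [1.0, -1.9, 2.3]
grip_width: 0.004
finger_force: 1.0
```

move_arm(rows=[[0, 0, 2, 0, 0, 0, 0], [0, 0, 4, 0, 0, 0, 0], [0, 0, 6, 0, 0, 0, 0]])

```text
t: 7.82
ee_pos: [0.5931, 0.174, 0.2082]
eef_rot: [0.707, 0.707, 0.0, 0.0]
ft_force: [-2.1, -1.8, 7.7]
grip_width: 0.002
finger_force: 4.0
```

move_arm(rows=[[0, 0, 1, 0, 0, 0, 0], [0, 0, 2, 0, 0, 0, 0]])

```text
t: 8.07
ee_pos: [0.5932, 0.1741, 0.2064]
eef_rot: [0.707, 0.707, 0.0, 0.0]
ft_force: [-2.9, -1.4, 10.2]
grip_width: 0.008
finger_force: 5.0
```

The left one is faulty: force climbed from 2.3 N to 7.7 N and then 10.2 N. I stop there and test the right one.

move_arm(rows=[[0, 0, -25, 0, 0, 0, 0], [0, 0, -53, 0, 0, 0, 0], [-50, 1, -54, 0, 0, 0, 0], [-100, 3, -54, 0, 0, 0, 0], [-150, 5, -54, 0, 0, 0, 0], [-200, 6, -54, 0, 0, 0, 0], [-200, 6, -46, 0, 0, 0, 0], [-200, 6, -40, 0, 0, 0, 0], [-200, 6, -33, 0, 0, 0, 0], [-200, 6, -26, 0, 0, 0, 0], [-200, 6, -20, 0, 0, 0, 0], [-200, 6, -16, 0, 0, 0, 0], [-200, 6, -13, 0, 0, 0, 0], [-200, 6, -11, 0, 0, 0, 0]])

```text
t: 9.82
ee_pos: [0.5991, -0.026, 0.2169]
eef_rot: [0.707, 0.707, 0.0, 0.0]
ft_force: [-0.1, 2.8, 4.3]
grip_width: 0.01
finger_force: 2.0
```

move_arm(rows=[[0, 0, 2, 0, 0, 0, 0], [0, 0, 4, 0, 0, 0, 0], [0, 0, 6, 0, 0, 0, 0]])

```text
t: 10.2
ee_pos: [0.5991, -0.026, 0.2109]
eef_rot: [0.707, 0.707, 0.0, 0.0]
ft_force: [0.9, 3.2, 4.3]
grip_width: 0.004
finger_force: 2.0
```

move_arm(rows=[[0, 0, 2, 0, 0, 0, 0], [0, 0, 4, 0, 0, 0, 0], [0, 0, 6, 0, 0, 0, 0]])

```text
t: 10.58
ee_pos: [0.5991, -0.026, 0.2049]
eef_rot: [0.707, 0.707, 0.0, 0.0]
ft_force: [1.2, 2.5, 3.5]
grip_width: 0.004
finger_force: 2.0
```

```bash
python3 -c "
from h import *;s=robot.sense();print(s['ee_pos'],s['ft_force'])"
```

```text
[ 0.5991251  -0.02604664  0.20487889] [1.199871   2.50452284 3.54162704]
```

move_arm(rows=[[0, 0, 2, 0, 0, 0, 0], [0, 0, 4, 0, 0, 0, 0], [0, 0, 6, 0, 0, 0, 0]])

```text
t: 10.95
ee_pos: [0.5991, -0.026, 0.1988]
eef_rot: [0.707, 0.707, 0.0, 0.0]
ft_force: [1.5, 3.4, 4.6]
grip_width: 0.002
finger_force: 2.0
```

move_arm(rows=[[0, 0, 3, 0, 0, 0, 0], [0, 0, 6, 0, 0, 0, 0]])

```text
t: 11.2
ee_pos: [0.5991, -0.026, 0.1928]
eef_rot: [0.707, 0.707, 0.0, 0.0]
ft_force: [2.5, 3.4, 3.4]
grip_width: 0.003
finger_force: 2.0
```

move_arm(rows=[[0, 0, 4, 0, 0, 0, 0], [0, 0, 8, 0, 0, 0, 0], [0, 0, 12, 0, 0, 0, 0], [0, 0, 16, 0, 0, 0, 0], [0, 0, 18, 0, 0, 0, 0], [0, 0, 18.5, 0, 0, 0, 0], [0, 0, 19, 0, 0, 0, 0], [0, 0, 19.5, 0, 0, 0, 0]])

```text
t: 12.2
ee_pos: [0.5991, -0.0261, 0.1741]
eef_rot: [0.707, 0.707, -0.0, -0.0]
ft_force: [-3.8, 1.1, 17.1]
grip_width: 0.007
finger_force: 8.6
```

move_arm(rows=[[0, 0, -50, 0, 0, 0, 0], [0, 0, -100, 0, 0, 0, 0], [30, -40, -120, 0, 0, 0, 0.6], [70, -80, -120, 0, 0, 0, 0.6], [110, -120, -120, 0, 0, 0, 0.6], [150, -164, -120, 0, 0, 0, 0.6], [197, -164, -100, 0, 0, 0, 0.6], [197, -164, -50, 0, 0, 0, 0.6], [197, -164, 0, 0, 0, 0, 0.6], [197, -164, 20, 0, 0, 0, 0.6], [197, -164, 20, 0, 0, 0, 0.6]])

```text
t: 13.58
ee_pos: [0.4336, 0.1704, 0.1519]
eef_rot: [0.707, 0.707, -0.002, -0.001]
ft_force: [-0.3, 1.4, 0.4]
grip_width: 0.596
finger_force: 0.0
```

Run:
```python
from h import *
s=robot.sense();i=robot.grab_frame("side");cv2.imwrite("pics/s3.png",cv2.resize(cv2.cvtColor(i,cv2.COLOR_RGB2BGR)[80:280,130:370],None,fx=3,fy=3))
print(s["ee_pos"],s["ft_force"],s["grip_width"])
```

```text
[0.43355209 0.17039089 0.15191099] [-0.28253823  1.36844208  0.41677108] 0.5964819357859743
```

View pics/s3.png

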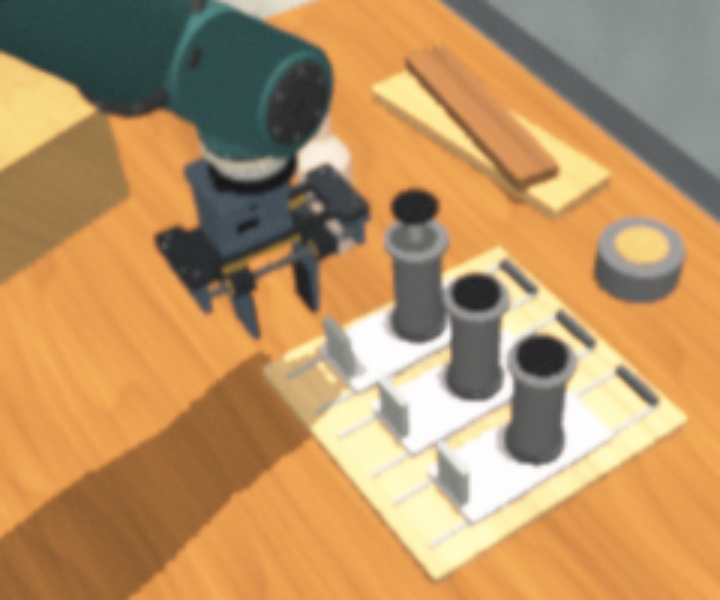

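The middle and right discs are down on their flanges at (478,292) and (540,355). The left disc is still up at (415,205), and the open gripper is in front of the left tab at (340,345). Next I descend and push.

move_arm(rows=[[0, 0, 40, 0, 0, 0, 0.6], [0, 0, 80, 0, 0, 0, 0.6], [0, 0, 92, 0, 0, 0, 0.6], [0, 0, 92, 0, 0, 0, 0.6], [0, 6, 92, 0, 0, 0, 0.6], [0, 12, 92, 0, 0, 0, 0.6], [0, 18, 92, 0, 0, 0, 0.6], [0, 22, 92, 0, 0, 0, 0.6]])

```text
t: 14.62
ee_pos: [0.4573, 0.171, 0.0616]
eef_rot: [0.707, 0.707, -0.0, -0.0]
ft_force: [-3.7, 1.6, 3.9]
grip_width: 0.597
finger_force: 2.2
```

move_arm(rows=[[0, 5, 0, 0, 0, 0, 0.6], [0, 11, 0, 0, 0, 0, 0.6], [0.5, 17, 0, 0, 0, 0, 0.6], [0.5, 23, 0, 0, 0, 0, 0.6], [1, 29, 0, 0, 0, 0, 0.6], [1, 35, 0, 0, 0, 0, 0.6], [1.5, 40, 0, 0, 0, 0, 0.6], [1.5, 44, 0, 0, 0, 0, 0.6], [1.5, 47, 0, 0, 0, 0, 0.6]])

```text
t: 15.75
ee_pos: [0.5041, 0.1725, 0.0613]
eef_rot: [0.707, 0.707, -0.0, -0.0]
ft_force: [-3.5, -0.6, 0.9]
grip_width: 0.601
finger_force: 2.1
```

move_arm(rows=[[0, 1.5, 0, 0, 0, 0, 0.6], [0, 3, 0, 0, 0, 0, 0.6], [0, 4.5, 0, 0, 0, 0, 0.6], [0, 6, 0, 0, 0, 0, 0.6]])

```text
t: 16.25
ee_pos: [0.5093, 0.1725, 0.0612]
eef_rot: [0.707, 0.707, -0.001, -0.001]
ft_force: [-14.8, 2.6, 8.4]
grip_width: 0.602
finger_force: 7.7
```

move_arm(rows=[[0, 0.7, 0, 0, 0, 0, 0.6], [0, 0.7, 0, 0, 0, 0, 0.6]])

```text
t: 16.5
ee_pos: [0.5093, 0.1725, 0.0613]
eef_rot: [0.707, 0.707, -0.001, -0.001]
ft_force: [-14.7, 2.2, 9.1]
grip_width: 0.601
finger_force: 7.9
```

move_arm(rows=[[0, -10, 0, 0, 0, 0, 0.6], [0, -30, 0, 0, 0, 0, 0.6], [0, -60, 0, 0, 0, 0, 0.6], [0, -75, 0, 0, 0, 0, 0.6], [0, -75, -50, 0, 0, 0, 0.6], [0, -75, -110, 0, 0, 0, 0.6], [0, -75, -170, 0, 0, 0, 0.6], [0, -75, -200, 0, 0, 0, 0.6], [0, -75, -200, 0, 0, 0, 0.6]])

```text
t: 17.62
ee_pos: [0.4368, 0.173, 0.264]
eef_rot: [0.707, 0.707, 0.002, 0.001]
ft_force: [0.6, -0.5, -1.5]
grip_width: 0.598
finger_force: 0.0
```

Run:
```python
from h import *
s=robot.sense();i=robot.grab_frame("side");cv2.imwrite("pics/s4.png",cv2.resize(cv2.cvtColor(i,cv2.COLOR_RGB2BGR)[80:280,130:370],None,fx=3,fy=3))
print(s["t"],s["ee_pos"],s["ft_force"],s["grip_width"])
```

```text
17.625 [0.43681142 0.17295021 0.26396502] [ 0.55383375 -0.51391832 -1.5015728 ] 0.5977000722961704
```

View pics/s4.png

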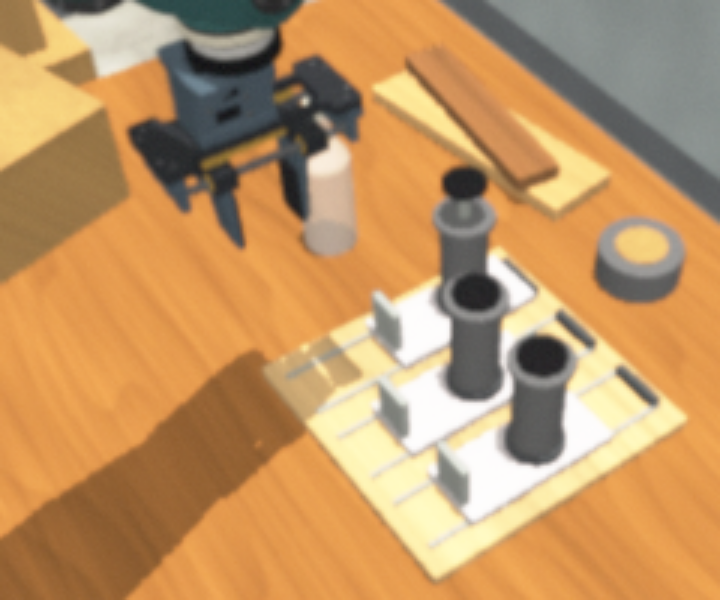

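The left carriage has slid back to the dark rear-stop bar at about (525,278). The middle and right discs are on their flanges, their carriages are in the row, and the gripper is clear.

```bash
python3 -c "
from station import robot
print(robot.finish_job())"
```

```text
the job is handed in; nothing more can be done
None
```

Job handed in at about 17.7 s: the middle and right syringes are sound and fully home in the row; the left one was faulty, so I stopped at 10 N and pushed its carriage back to the rear stop.

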